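Shut the air tap left open on the preparation bench

ROBOT

A 7-joint arm with a two-finger parallel gripper is mounted at the origin on a cart in front of the work surface, level with it; the furniture and walls round the work are solid. World frame = base frame: x ahead of the robot, y to its left, z up, the work surface at z = 0. Lengths are in m, angles in rad, forces in N, time in s.
With the tool pointing down it reaches from about 0.425 to 0.875 m from the base axis. Payload 4.7 kg.
Tool frame: the origin (TCP) lies on the centre line of the jaws, within the pads' length; the fingertips stand 19 mm ahead of it and the grasp point (between the pads) is the TCP (ctrl.nose_length is the distance from the TCP to the fingertips, in m); z points along the fingers, x is the direction in which the jaws open and shut, and the axes are right-handed (so a half turn about z gives the same grasp; the last joint's range is limited). The gripper opens to 87 mm and grips with 3 to 60 N. Pads are 19 mm wide; open, the fingers measure 117 mm over their backs; the gripper's body (75 mm by 190 mm) begins 51 mm behind the grasp point.
Start: joints at [1.327, 0.321, -0.07, 1.45, 0.023, 1.371, -0.057], TCP at [0.166, -0.629, 0.242] pointing down, gripper open.
Joint ranges: [-2.86, 2.86], [-0.3, 2.09], [-1.38, 1.24], [0.06, 2.45], [-1.56, 4.7], [0.09, 2.05], [-2.69, 2.69]. Speed limits (rad/s): [2.57, 2.57, 3.14, 3.14, 3.14, 3.14, 3.14].

INTERFACE

Orientations are given as a rotation vector (axis times angle).
In Python, from bench import ctrl gives the robot as it stands. The module is installed in compiled form; this text tells all that it offers.
- The arm moves only by the shell command python3 -m crank 'ROWS' [OPENING] [FORCE]. ROWS is a JSON object of lists of equal length, an entry for each row: "dp": the shift along the tool's x, y, z in cm, a list of three; "delta_rot": the turn, a rotation vector about the tool's x, y, z in rad, a list of three. In form: {"dp": [[x, y, z], ...], "delta_rot": [[rx, ry, rz], ...]}. A call has exactly 8 rows; each row shifts and turns the commanded pose from where the row before left it, along the tool's axes as they then stand; what a row does not reach is not made up. A row lasts 1/10 s, in which the tool goes at most 50 mm and 8.59 degrees, less where a joint would pass 70% of its speed; a pose out of reach is approached as far as the arm can. A call with a gripper value outside its range is refused whole. OPENING is the finger opening in cm, from 0 to 8.7, set as the call begins (- or left out, the last holds). The fingers move at their own pace and stop on an object; FORCE is the grip in N (left out, the last holds). Time passes only in rows, so rows that do not move let the fingers close, or fill a call up. It gives the time, the measured TCP pose, the force and the opening at its end, in the units of the state.
- ctrl.get_state(): the state, without advancing time (a new reading comes with each control period).
- ctrl.get_image(name): name is "side" or "top" or "wrist"; returns the picture (480x640x3 uint8, blue, green, red); there is no depth.
- ctrl.camera_info(name): a dict with "camera_matrix" (3x3 intrinsics, pixels), "xyz" and "orientation" of the camera in the world. Camera axes: x right, y down, z forward; pixel columns grow to the right and rows downward; lengths in m; the calibration is good to about 2 mm. A picture is of the moment at which its call begins: read the wrist's pose just before it. camera_info takes no time and is no camera call; for the wrist camera it gives the pose at the moment of the call.
- ctrl.close_job(): hands the job in, once; it reports no verdict.
The state is a dict: "time": time; "joint_positions": joint angles; "qd": joint speeds; "joint_torque": joint torques, N m; "position": TCP position; "tool_rot": TCP orientation; "ft_force": force on the tool from outside, world axes, zero at the start; "torque": the same for the moment, N m; "grip_width": opening from 0.0 (shut) to 1.0 (fully open).
Only numpy, scipy, OpenCV 4.12 (cv2) and the standard library are available. Lean on these libraries where they do the work, as an engineer would, in place of code of your own. Each camera call takes 0.05 s, during which the arm holds its last target.

TASK

One of the two compressed-air taps on the bench has been left open: its lever lies along its pipe, over the hose tail, instead of across it. Turn that lever a quarter turn until it is fully shut, and leave the other tap shut.

Things in the scene. Friction and masses are not known exactly. Their poses are not given: they have to be found in the camera images.
- lever_a (a joint): hinge angle of the lever of air tap A, rad: 0 = shut, at its stop, lever square across the pipe; 1.57 = fully open, at the other stop, lever along the pipe over the hose tail. Vertical axis; from above it turns clockwise to shut (value falls). Light friction, 0.2 N m (3 N at the grip); stays where left. Fixed brass valve; pipe centred 50 mm above the bench, at most 36 mm thick, hose tail 17 mm.
- lever_a_grip (a point): grip point of tap A's lever: middle of its black sleeve, 62 mm long, 16 mm wide, 12 mm thick, mid-height 112 mm above the bench. x points level along the lever, away from its pivot; z up. The vertical pivot axis is 80 mm from this point towards -x of this frame; the lever's free end is 32 mm further out along +x.
- lever_b (a joint): hinge angle of the lever of bench air tap B, an identical tap elsewhere on the bench; same meaning as lever_a.
- lever_b_grip (a point): grip point of the lever of tap B; same meaning as lever_a_grip.

How it is judged:
At the end, for the whole second after the job is handed in: both taps are shut: each lever is within 10 degrees (0.175 rad) of its shut stop, and the lever that was turned is at rest (value of joint each of lever_a, lever_b below 0.175 rad and velocity of joint lever_a between -0.05 and 0.05 rad/s); the robot touches nothing.
It fails at once if the tap that was already shut is turned open by more than 15 degrees (value of joint lever_b above 0.26 rad).
It also fails if it takes over 32 s, if anything falls off the work surface, if the arm or the gripper's body presses on something with over 40 N, if the wrist force passes 120 N, or if a joint passes its speed limit or range.

## Working session

There is one attempt and no reset: what is moved stays moved. The work goes in short steps, Python scripts to look and compute and a shell command to move; the robot and the scene stay as the last step left them, time stands still between calls to the robot, and variables do not carry over. Pictures are saved under pics/ and viewed, and the job is handed in when it is done.

```bash
mkdir -p pics; python3 - <<'E'
from bench import ctrl
import cv2
s=ctrl.get_state(); print(s)
for n in ("side","top","wrist"):
    i=ctrl.camera_info(n); print(n,i)
    cv2.imwrite(f"pics/{n}0.png",ctrl.get_image(n))
E
```

```text
{'time': 0.0, 'joint_positions': array([ 1.32711275,  0.3217958 , -0.07006031,  1.45165745,  0.02260146,
        1.37078821, -0.05690244]), 'qd': array([ 1.44351205e-03, -6.96414145e-05,  8.29158720e-04,  1.16306814e-03,
       -9.66934105e-05,  4.17881021e-04, -3.51418181e-04]), 'joint_torque': array([ 1.78640512e-04, -4.91282487e+01, -4.03545108e-01, -3.12526417e+01,
       -6.38935785e-02,  4.36822081e-02,  1.68460974e-04]), 'position': array([ 0.16551907, -0.62804838,  0.24048776]), 'tool_rot': array([-2.48771980e+00,  1.91683335e+00,  2.41494750e-03]), 'ft_force': array([-0.39308174,  1.39964349, -0.06299938]), 'torque': array([ 0.02325672,  0.01329777, -0.01353619]), 'grip_width': 0.9992568038745283}
side {'camera_matrix': array([[469.40675655,   0.        , 319.79050763],
       [  0.        , 469.40675655, 241.01985693],
       [  0.        ,   0.        ,   1.        ]]), 'xyz': array([ 0.53725397, -0.78556574,  0.74543871]), 'orientation': array([-2.26865435,  0.02382417, -0.00338338])}
top {'camera_matrix': array([[434.95313465,   0.        , 314.8542273 ],
       [  0.        , 434.95313465, 234.13664126],
       [  0.        ,   0.        ,   1.        ]]), 'xyz': array([ 0.46449793, -0.08303841,  0.98346562]), 'orientation': array([-2.14133933,  2.20421894, -0.1247203 ])}
wrist {'camera_matrix': array([[403.9488832 ,   0.        , 320.80018983],
       [  0.        , 403.9488832 , 239.04117263],
       [  0.        ,   0.        ,   1.        ]]), 'xyz': array([ 0.24248547, -0.60790218,  0.38402755]), 'orientation': array([ 2.29495238, -1.76796034, -0.26360236])}
```

View pics/side0.png

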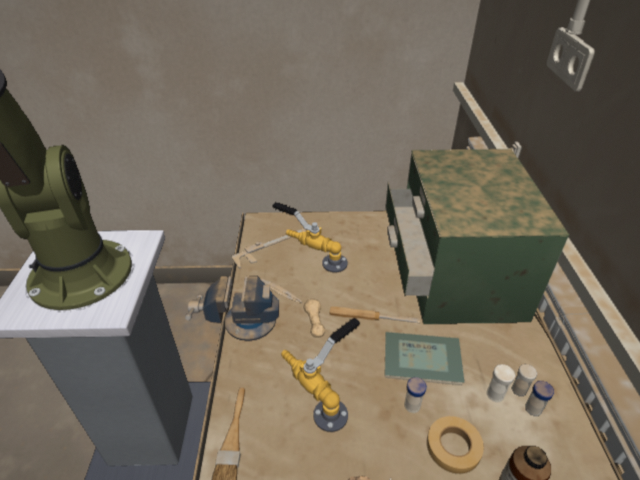

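View pics/top0.png

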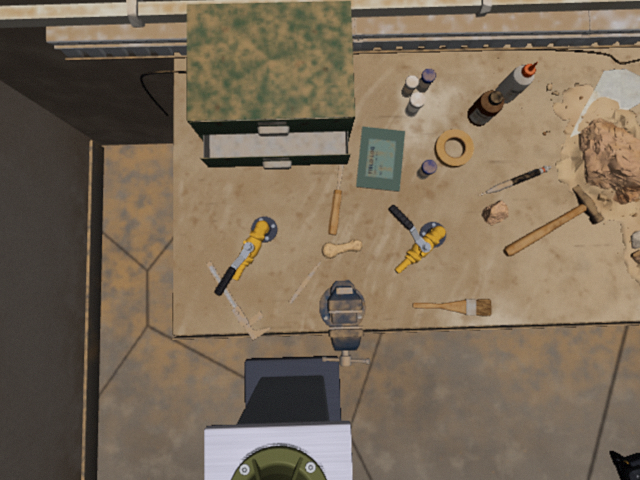

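View pics/wrist0.png

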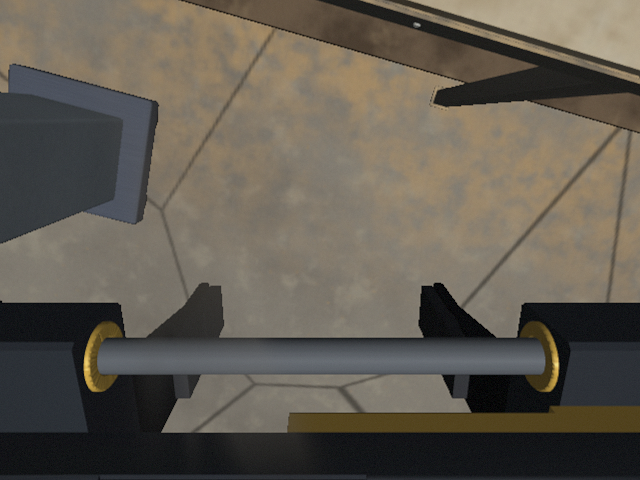

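The top picture shows the left tap with its lever along the pipe: black sleeve from about (218,292) to (232,268), flange at (264,229). That is open tap A. The right tap's lever lies square across its pipe, sleeve from (392,208) to (410,228), so it is shut tap B. Next I'll measure the sleeves.

```bash
cat > h.py <<'E'
import numpy as np, cv2
from scipy.spatial.transform import Rotation as R
from bench import ctrl
def ray(n,uv,info=None):
    i=info or ctrl.camera_info(n); K=i["camera_matrix"]
    d=np.linalg.inv(K)@np.array([uv[0],uv[1],1.]); return np.array(i["xyz"]),R.from_rotvec(i["orientation"]).as_matrix()@d
def onz(n,uv,z,info=None):
    o,d=ray(n,uv,info); return o+d*(z-o[2])/d[2]
def proj(n,p,info=None):
    i=info or ctrl.camera_info(n); q=R.from_rotvec(i["orientation"]).as_matrix().T@(np.array(p)-i["xyz"]); q=i["camera_matrix"]@q; return q[:2]/q[2]
def blobs(img,roi,lo,hi,mn=40):
    x0,y0,x1,y1=roi; c=img[y0:y1,x0:x1]; m=cv2.inRange(cv2.cvtColor(c,cv2.COLOR_BGR2HSV),lo,hi)
    k,l,st,ce=cv2.connectedComponentsWithStats(m); out=[]
    for j in range(1,k):
        if st[j,4]>=mn:
            p=np.argwhere(l==j)[:,::-1].astype(np.float32); r=cv2.minAreaRect(p)
            out.append((ce[j]+[x0,y0],st[j,4],cv2.boxPoints(r)+[x0,y0]))
    return out
E
python3 - <<'E'
from h import *
np.set_printoptions(precision=4,suppress=True)
for n,rois in (("top",[(200,215,290,300),(380,195,450,280)]),("side",[(265,195,350,275),(275,310,365,435)])):
    im=cv2.imread(f"pics/{n}0.png")
    for roi in rois:
        x0,y0,x1,y1=roi
        for nm,lo,hi in (("black",(0,0,0),(180,255,55)),("grey",(0,0,120),(180,50,255)),("yellow",(18,130,90),(32,255,255))):
            for c,a,b in blobs(im,roi,lo,hi,25): 
                z={"black":.112,"grey":.105,"yellow":.05}[nm]
                print(n,nm,c,a,onz(n,c,z)[:2]); print([onz(n,(b[i]+b[i+1])/2,z)[:2] for i in range(-1,3)])
a=cv2.imread("pics/top0.png")[195:305,195:295]
cv2.imwrite("pics/topA.png",cv2.resize(a,None,fx=5,fy=5,interpolation=cv2.INTER_CUBIC))
a=cv2.imread("pics/side0.png")[190:280,230:360]
cv2.imwrite("pics/sideA.png",cv2.resize(a,None,fx=5,fy=5,interpolation=cv2.INTER_CUBIC))
E
```

```text
top black [224.7389 280.7212] 226 [0.4673 0.0882]
[array([0.4419, 0.1042]), array([0.4712, 0.0946]), array([0.4924, 0.072 ]), array([0.4629, 0.0817])]
top grey [242.6638 254.5677] 229 [0.5188 0.053 ]
[array([0.4924, 0.0699]), array([0.5229, 0.0616]), array([0.5421, 0.0365]), array([0.5114, 0.0449])]
top grey [214.4 273. ] 70 [0.4834 0.1101]
[array([0.4799, 0.1142]), array([0.4982, 0.1177]), array([0.484 , 0.1053]), array([0.4658, 0.1018])]
top grey [227.2444 294.6222] 45 [0.4396 0.0848]
[array([0.4376, 0.0883]), array([0.4497, 0.091 ]), array([0.4422, 0.0809]), array([0.4301, 0.0783])]
top yellow [252.739  245.5085] 590 [0.541  0.0397]
[array([0.4706, 0.0806]), array([0.5416, 0.0655]), array([0.5952, 0.0159]), array([0.5234, 0.0315])]
top black [400.3476 216.8095] 210 [ 0.5857 -0.2679]
[array([ 0.5798, -0.2624]), array([ 0.6069, -0.2484]), array([ 0.5908, -0.2741]), array([ 0.5638, -0.2879])]
top grey [419.9526 239.8421] 190 [ 0.5383 -0.307 ]
[array([ 0.5332, -0.2979]), array([ 0.5623, -0.2881]), array([ 0.5449, -0.3133]), array([ 0.5158, -0.323 ])]
top yellow [434.7419 235.5914] 279
[... 853 characters left out ...]
]), array([0.5519, 0.09  ]), array([0.5981, 0.0044])]
side black [344.6795 329.7452] 259 [ 0.5859 -0.268 ]
[array([ 0.5645, -0.2876]), array([ 0.5815, -0.2599]), array([ 0.6082, -0.2478]), array([ 0.5903, -0.2761])]
side grey [319.125  356.4922] 384 [ 0.5412 -0.317 ]
[array([ 0.5186, -0.343 ]), array([ 0.5345, -0.3059]), array([ 0.5673, -0.2866]), array([ 0.5498, -0.3251])]
side grey [329.7857 424.5   ] 28 [ 0.5546 -0.4358]
[array([ 0.5523, -0.4385]), array([ 0.5524, -0.4331]), array([ 0.5575, -0.4332]), array([ 0.5573, -0.4386])]
side yellow [313.9611 383.9166] 1235 [ 0.5318 -0.3324]
[array([ 0.5135, -0.3372]), array([ 0.4821, -0.2552]), array([ 0.547 , -0.3051]), array([ 0.5725, -0.3802])]
```

View pics/topA.png

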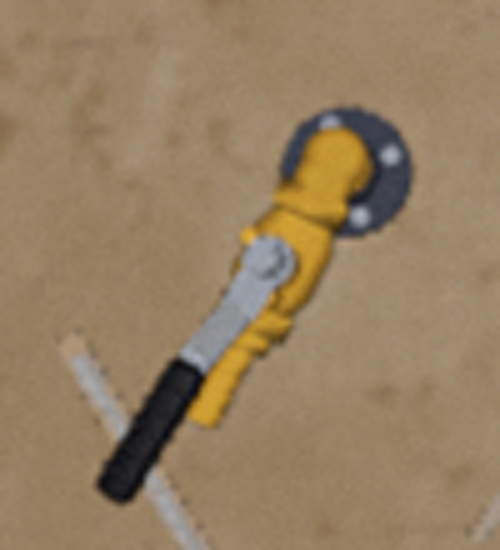

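View pics/sideA.png

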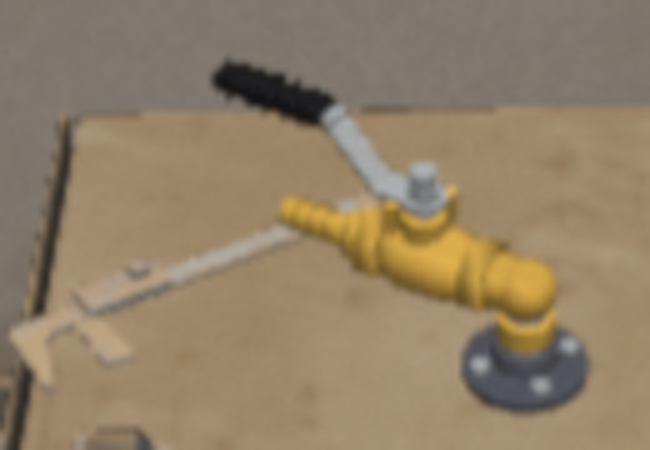

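Both views put grip A at about (0.4675, 0.0885) and agree to 1 mm. Before moving, I'll check the pivot and how much room the drawer and cabinet leave.

```bash
python3 - <<'E'
from h import *
np.set_printoptions(precision=3,suppress=True)
def tri(a,b):
    o1,d1=ray("top",a);o2,d2=ray("side",b)
    A=np.c_[d1,-d2];s=np.linalg.lstsq(A,o2-o1,rcond=None)[0]
    p,q=o1+d1*s[0],o2+d2*s[1];return (p+q)/2,np.linalg.norm(p-q)
print("pivot z.09",onz("top",(249,246.4),.09),onz("side",(314.8,226),.09), tri((249,246.4),(314.8,225)))
g=np.array([.4675,.0885]);u=np.array([-.85,.527]);print("pivot from lever",g-.08*u)
# pipe direction: flange centre & tail tip
print("flange",onz("top",(264.5,229),.005),onz("side",(335,262.5),.005)); print("tail tip z.05",onz("top",(237,278),.05),onz("side",(288,232.5),.05))
print("drawer front R top", tri((349,163),(435,275)), "handle drawer",tri((277,163),(392,235)))
print("cab top front R",tri((354,117),(432,238)),"top front L",tri((187,121),(412,152)))
print(onz("side",(425,320),0))
E
```

```text
pivot z.09 [0.536 0.042 0.09 ] [0.538 0.049 0.09 ] (array([0.537, 0.041, 0.099]), np.float64(0.0022799954260127016))
pivot from lever [0.536 0.046]
flange [0.581 0.019 0.005] [0.583 0.018 0.005]
tail tip z.05 [0.473 0.074 0.05 ] [0.474 0.077 0.05 ]
drawer front R top (array([ 0.726, -0.169,  0.136]), np.float64(0.06283172674779662)) handle drawer (array([ 0.701, -0.021,  0.118]), np.float64(0.0020924345422625975))
cab top front R (array([ 0.744, -0.168,  0.232]), np.float64(0.012735230871661984)) top front L (array([0.754, 0.13 , 0.229]), np.float64(0.0017228194136888581))
[ 0.761 -0.155  0.   ]
```

```bash
python3 - <<'E'
import cv2
a=cv2.imread("pics/side0.png")[140:340,360:570]
cv2.imwrite("pics/sideC.png",cv2.resize(a,None,fx=3,fy=3))
a=cv2.imread("pics/top0.png")[90:190,170:370]
cv2.imwrite("pics/topC.png",cv2.resize(a,None,fx=4,fy=4))
E
```

```text
(no output)
```

View pics/sideC.png

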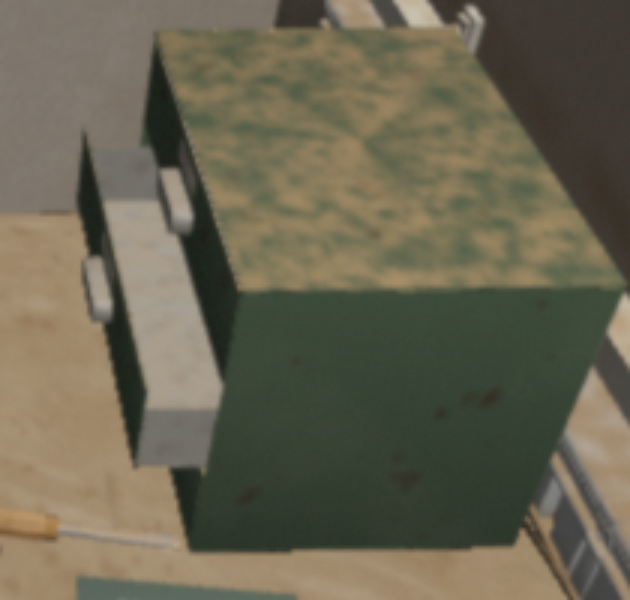

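View pics/topC.png

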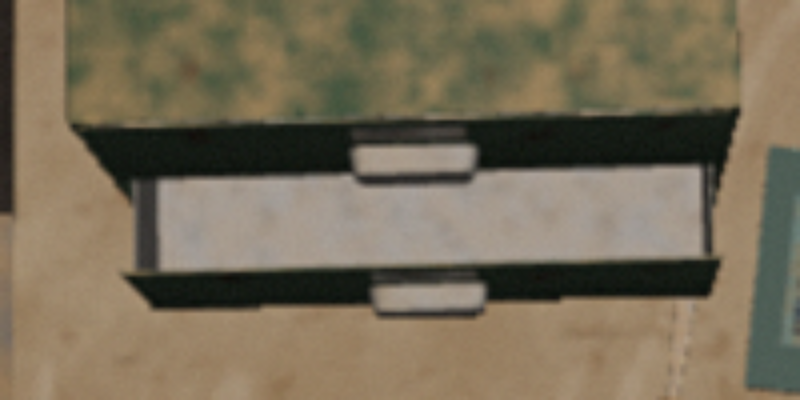

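The pivot from the lever is (0.536, 0.046), and the screw in the picture agrees within about 4 mm. The drawer front is at x≈0.70 and the cabinet is behind it, so the swing to the shut position around (0.578, 0.115) is clear. The plan is to straddle the sleeve with the jaws across the lever, then carry it round the arc. First I'll work out the rows for the transit.

```bash
cat >> h.py <<'E'
def rows(target,yaw,n,polar=False,first=0,state=None):
    """rows from measured pose to target xyz, tool-x yaw (deg), n rows; tool kept pointing down"""
    s=state or ctrl.get_state(); p=np.array(s["position"]); Rm=R.from_rotvec(s["tool_rot"]).as_matrix()
    y0=np.arctan2(Rm[1,0],Rm[0,0]); y1=np.radians(yaw); t=np.array(target,float)
    print("now",p.round(4),"yaw",np.degrees(y0).round(1),"tilt",np.degrees(np.arccos(-Rm[2,2])).round(2))
    P=[];Q=[]
    for k in range(n+1):
        f=k/n
        if polar:
            r=np.hypot(*p[:2])*(1-f)+np.hypot(*t[:2])*f; a=np.arctan2(p[1],p[0])*(1-f)+np.arctan2(t[1],t[0])*f
            P.append([r*np.cos(a),r*np.sin(a),p[2]*(1-f)+t[2]*f])
        else: P.append(p*(1-f)+t*f)
        y=y0*(1-f)+y1*f; Q.append(np.array([[np.cos(y),np.sin(y),0],[np.sin(y),-np.cos(y),0],[0,0,-1]]).T)
    for k in range(n): print((Q[k].T@(np.array(P[k+1])-P[k])*100).round(2).tolist(),end=",\n" if k%8==7 else ",")
    print("rz per row",(-(y1-y0)/n).round(4))
E
python3 - <<'E'
from h import *
rows((.4675,.0885,.24),58.2,24,True)
E
```

```text
now [ 0.1656 -0.6282  0.2407] yaw -75.2 tilt 0.08
[-0.85, -4.01, 0.0],[-0.71, -3.99, 0.0],[-0.57, -3.97, 0.0],[-0.44, -3.94, 0.0],[-0.31, -3.91, 0.0],[-0.18, -3.87, 0.0],[-0.05, -3.83, 0.0],[0.07, -3.79, 0.0],
[0.19, -3.74, 0.0],[0.31, -3.69, 0.0],[0.42, -3.63, 0.0],[0.53, -3.57, 0.0],[0.63, -3.51, 0.0],[0.74, -3.45, 0.0],[0.84, -3.38, 0.0],[0.93, -3.31, 0.0],
[1.02, -3.23, 0.0],[1.11, -3.16, 0.0],[1.19, -3.08, 0.0],[1.27, -3.0, 0.0],[1.35, -2.92, 0.0],[1.42, -2.84, 0.0],[1.48, -2.75, 0.0],[1.55, -2.67, 0.0],
rz per row -0.097
```

```bash
python3 -m crank '{"dp":[[-0.8,-4,0],[-0.7,-4,0],[-0.6,-4,0],[-0.4,-3.9,0],[-0.3,-3.9,0],[-0.2,-3.9,0],[0,-3.8,0],[0.1,-3.8,0]],"delta_rot":[[0,0,-0.097],[0,0,-0.097],[0,0,-0.097],[0,0,-0.097],[0,0,-0.097],[0,0,-0.097],[0,0,-0.097],[0,0,-0.097]]}' 8.7
python3 -m crank '{"dp":[[0.2,-3.7,0],[0.3,-3.7,0],[0.4,-3.6,0],[0.5,-3.6,0],[0.6,-3.5,0],[0.7,-3.5,0],[0.8,-3.4,0],[0.9,-3.3,0]],"delta_rot":[[0,0,-0.097],[0,0,-0.097],[0,0,-0.097],[0,0,-0.097],[0,0,-0.097],[0,0,-0.097],[0,0,-0.097],[0,0,-0.097]]}'
python3 - <<'E'
from h import *
rows((.4675,.0885,.24),58.2,8,True)
E
```

```text
time: 0.95
position: [0.4083, -0.4301, 0.2412]
tool_rot: [-3.031, 0.827, 0.0]
ft_force: [-0.3, -0.5, -1.0]
grip_width: 1.002
time: 1.75
position: [0.5067, -0.164, 0.2413]
tool_rot: [-3.118, -0.381, 0.0]
ft_force: [0.3, -0.0, 0.3]
grip_width: 0.996
now [ 0.5067 -0.164   0.2413] yaw 13.9 tilt 0.01
[1.04, -3.22, 0.02],[1.13, -3.14, 0.02],[1.21, -3.07, 0.02],[1.29, -2.99, 0.02],[1.36, -2.91, 0.02],[1.43, -2.82, 0.02],[1.5, -2.74, 0.02],[1.56, -2.66, 0.02],
rz per row -0.0965
```

```bash
python3 -m crank '{"dp":[[1,-3.2,0],[1.1,-3.1,0],[1.2,-3.1,0],[1.3,-3,0],[1.4,-2.9,0],[1.4,-2.8,0],[1.5,-2.7,0],[1.6,-2.7,0]],"delta_rot":[[0,0,-0.097],[0,0,-0.097],[0,0,-0.097],[0,0,-0.097],[0,0,-0.097],[0,0,-0.097],[0,0,-0.097],[0,0,-0.096]]}' 5
python3 - <<'E'
from h import *
cv2.imwrite("pics/w1.png",ctrl.get_image("wrist"))
rows((.4675,.0885,.11),58.2,8)
s=ctrl.get_state(); print(s["joint_positions"].round(2), s["time"],s["grip_width"])
E
```

```text
time: 2.55
position: [0.4673, 0.088, 0.2413]
tool_rot: [-2.743, -1.531, 0.0]
ft_force: [0.7, 1.2, 0.3]
grip_width: 0.58
now [0.4651 0.0941 0.2416] yaw 59.0 tilt 0.13
[-0.04, 0.06, 1.64],[-0.04, 0.06, 1.64],[-0.04, 0.06, 1.64],[-0.04, 0.06, 1.64],[-0.04, 0.06, 1.64],[-0.04, 0.06, 1.64],[-0.04, 0.06, 1.64],[-0.04, 0.06, 1.64],
rz per row 0.0017
[ 0.62 -0.04 -0.84  1.84 -0.03  1.32  0.81] 2.6 0.5772000468507471
```

View pics/w1.png

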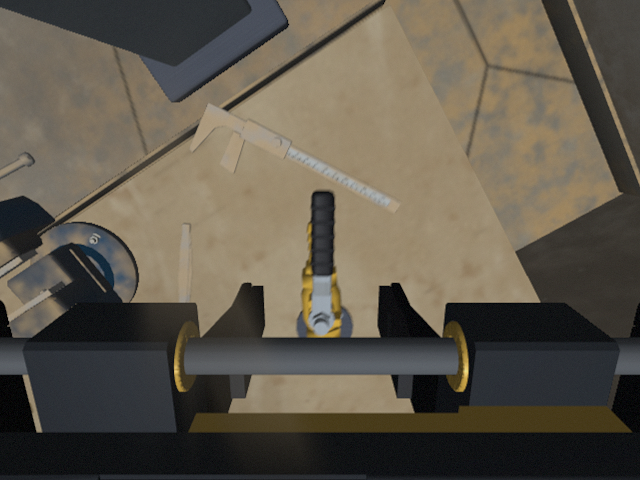

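The wrist view shows the sleeve upright and centred between the fingers, columns 311–334 with the jaw centre at about 322, so it is aligned for straddling. Descending now.

```bash
python3 -m crank '{"dp":[[0,0,1],[0,0,1.6],[0,0,2],[0,0,2],[0,0,2],[0,0,2],[0,0,1.7],[0,0,0.9]],"delta_rot":[[0,0,0],[0,0,0],[0,0,0],[0,0,0],[0,0,0],[0,0,0],[0,0,0],[0,0,0]]}' 5
python3 - <<'E'
from h import *
i=ctrl.camera_info("wrist")
cv2.imwrite("pics/w2.png",ctrl.get_image("wrist"))
rows((.4675,.0885,.11),58.2,8)
im=cv2.imread("pics/w2.png")
E
```

```text
time: 3.4
position: [0.4668, 0.0853, 0.1073]
tool_rot: [-2.747, -1.522, 0.005]
ft_force: [-0.6, 0.0, 0.3]
grip_width: 0.58
now [0.4663 0.0854 0.1067] yaw 58.0 tilt 0.25
[0.04, -0.01, -0.04],[0.04, -0.01, -0.04],[0.04, -0.01, -0.04],[0.04, -0.01, -0.04],[0.04, -0.01, -0.04],[0.04, -0.01, -0.04],[0.04, -0.01, -0.04],[0.04, -0.01, -0.04],
rz per row -0.0005
```

View pics/w2.png

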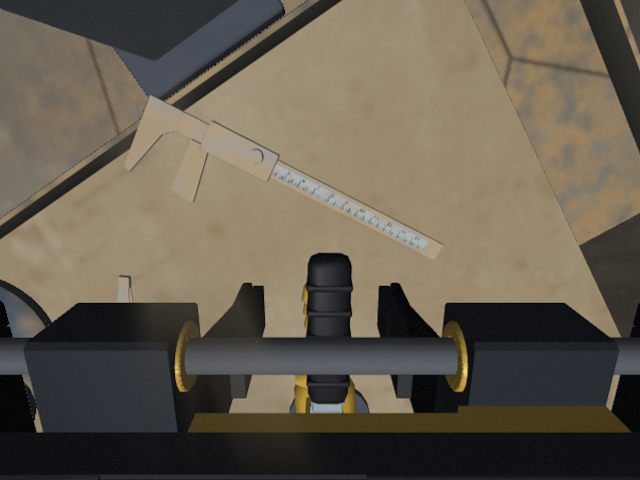

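The jaws straddle the sleeve: it spans columns 308–352 and the fingers are at 265 and 378. Narrowing to 3 cm and carrying the lever round the arc.

```bash
python3 -m crank '{"dp":[[0.4,0,-0.1],[0.78,0.04,-0.1],[0.78,0.04,-0.1],[0.78,0.04,0],[0.78,0.04,0],[0.78,0.04,0],[0.78,0.04,0],[0.78,0.04,0]],"delta_rot":[[0,0,0],[0,0,0.098],[0,0,0.098],[0,0,0.098],[0,0,0.098],[0,0,0.098],[0,0,0.098],[0,0,0.098]]}' 3
python3 - <<'E'
from h import *
s=ctrl.get_state();p=s["position"];d=p[:2]-[.536,.046];print("r",np.hypot(*d),"ang",np.degrees(np.arctan2(d[1],d[0])),s["ft_force"],s["joint_positions"].round(2))
cv2.imwrite("pics/w3.png",ctrl.get_image("wrist"))
E
```

```text
time: 4.25
position: [0.5125, 0.1222, 0.1131]
tool_rot: [3.099, 0.505, -0.001]
ft_force: [-1.3, -2.3, 1.1]
grip_width: 0.347
r 0.07977731557638104 ang 107.16016388104667 [-1.32074488 -2.25576441  1.11147229] [ 0.41  0.24 -0.77  1.89  0.19  1.09 -0.11]
```

View pics/w3.png

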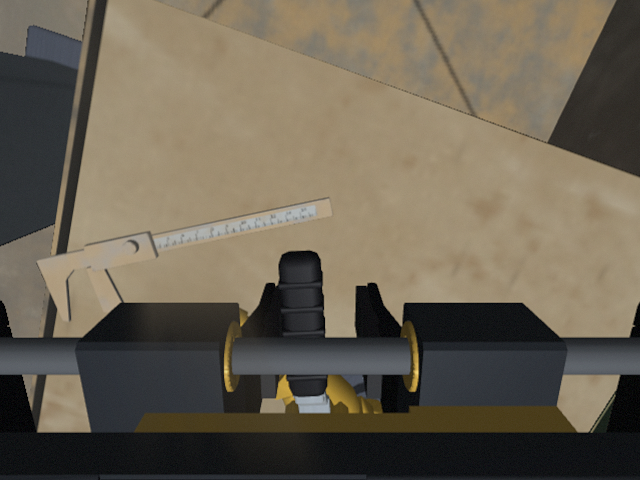

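The sleeve follows, resting on the trailing pad at columns 280–325. The pull is about 2.6 N and the radius still 80 mm. Carrying on.

```bash
python3 -m crank '{"dp":[[0.85,0.05,0],[0.85,0.05,0],[0.85,0.05,0],[0.85,0.05,0],[0.85,0.05,0],[0.85,0.05,0],[0.8,0.05,0],[0.7,0.05,0]],"delta_rot":[[0,0,0.107],[0,0,0.107],[0,0,0.107],[0,0,0.107],[0,0,0.107],[0,0,0.107],[0,0,0.1],[0,0,0.09]]}' 3
python3 - <<'E'
from h import *
s=ctrl.get_state();p=s["position"];d=p[:2]-[.536,.046];print("r",np.hypot(*d),"ang",np.degrees(np.arctan2(d[1],d[0])),s["ft_force"],s["joint_positions"].round(2))
cv2.imwrite("pics/w4.png",ctrl.get_image("wrist"));rows(p,-31.8,8)
E
```

```text
time: 5.1
position: [0.5756, 0.1171, 0.1129]
tool_rot: [3.041, -0.787, -0.002]
ft_force: [-2.5, -0.6, 0.0]
grip_width: 0.343
r 0.08140265292848117 ang 60.87554854781245 [-2.53091728 -0.63924514  0.03807697] [ 0.26  0.35 -0.61  1.74  0.22  1.12 -0.92]
now [0.5769 0.1165 0.113 ] yaw -29.3 tilt 0.01
[-0.02, 0.0, 0.0],[-0.02, 0.0, 0.0],[-0.02, 0.0, 0.0],[-0.02, 0.0, 0.0],[-0.02, 0.0, 0.0],[-0.02, 0.0, 0.0],[-0.02, 0.0, 0.0],[-0.02, 0.0, 0.0],
rz per row 0.0055
```

View pics/w4.png

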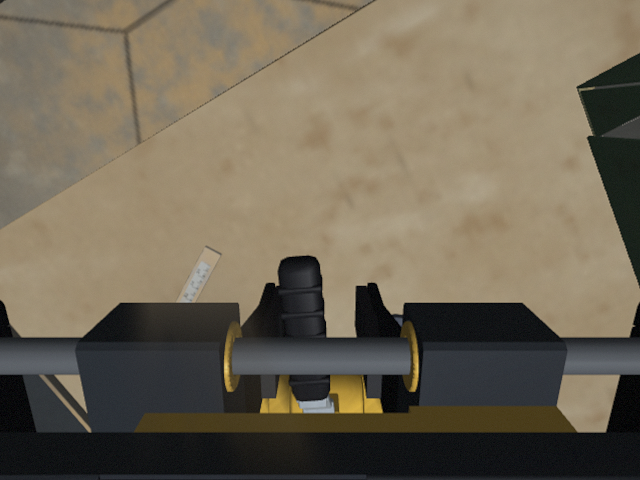

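The lever still trails by about 7°. Pushing on gently to the stop and watching the force.

```bash
python3 -m crank '{"dp":[[0.2,0.03,0],[0.2,0.03,0],[0.15,0.03,0],[0.15,0.03,0],[0.1,0.02,0],[0.1,0.02,0],[0.1,0.02,0],[0,0,0]],"delta_rot":[[0,0,0.025],[0,0,0.025],[0,0,0.02],[0,0,0.02],[0,0,0.015],[0,0,0.015],[0,0,0],[0,0,0]]}' 3
python3 - <<'E'
from h import *
s=ctrl.get_state();p=s["position"];d=p[:2]-[.536,.046];print("r",np.hypot(*d),"ang",np.degrees(np.arctan2(d[1],d[0])),s["ft_force"]);rows(p,-31.8,1)
E
```

```text
time: 5.95
position: [0.5799, 0.1138, 0.1127]
tool_rot: [-2.991, 0.96, 0.011]
ft_force: [-10.9, 5.2, 7.6]
grip_width: 0.349
r 0.08081217473249744 ang 57.06540013608583 [-10.93605981   5.16345487   7.58370385]
now [0.5799 0.1138 0.1127] yaw -35.6 tilt 0.41
[0.0, 0.0, 0.0],rz per row -0.0659
```

The force rose to 12 N while the tool advanced only 5 of the 10 mm commanded, so it is at the stop. Backing off to centre the jaws, then rising.

```bash
python3 -m crank '{"dp":[[-0.4,0,0],[-0.4,0,0],[-0.4,0,0],[0,0,0],[0,0,0],[0,0,0],[0,0,0],[0,0,0]],"delta_rot":[[0,0,0],[0,0,0],[0,0,0],[0,0,0],[0,0,0],[0,0,0],[0,0,0],[0,0,0]]}' 5
python3 - <<'E'
from h import *
s=ctrl.get_state();p=s["position"];print(s["ft_force"],p,s["grip_width"])
for n in("wrist","side"): cv2.imwrite(f"pics/{n}5.png",ctrl.get_image(n))
a=cv2.imread("pics/side5.png")[130:290,220:420]
cv2.imwrite("pics/side5c.png",cv2.resize(a,None,fx=3.5,fy=3.5))
E
```

```text
time: 6.75
position: [0.5738, 0.1173, 0.1125]
tool_rot: [2.99, -0.965, 0.0]
ft_force: [-0.1, 0.3, 0.3]
grip_width: 0.572
[-0.05603525  0.25990594  0.25846247] [0.57380456 0.11727875 0.1124745 ] 0.5715509194368481
```

View pics/wrist5.png

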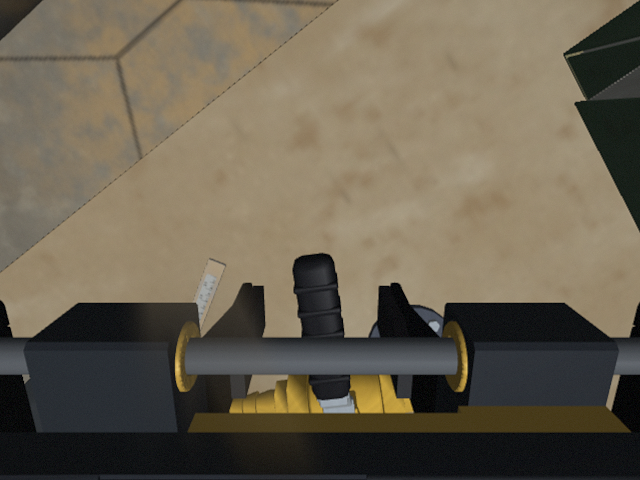

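View pics/side5c.png

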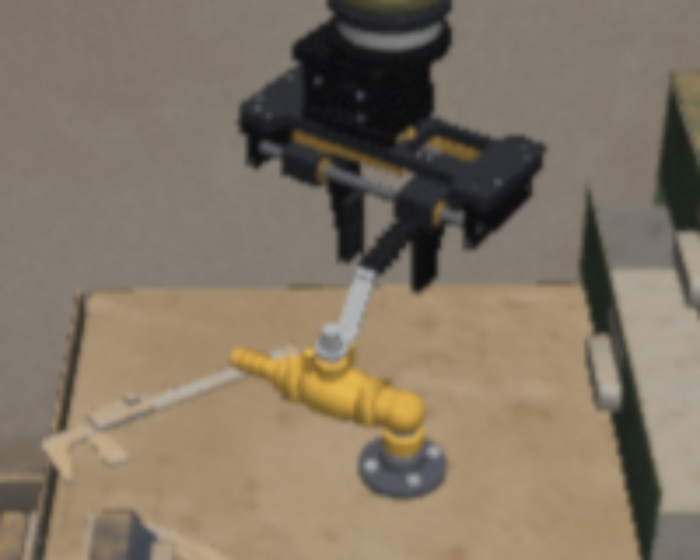

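The fingers are clear of the sleeve on both sides and the force is zero. In the side view the lever lies across the pipe. Rising and measuring again from above.

```bash
python3 -m crank '{"dp":[[0,0,-1],[0,0,-2],[0,0,-2],[0,0,-2],[0,0,-2],[0,0,-2],[0,0,-1],[0,0,0]],"delta_rot":[[0,0,0],[0,0,0],[0,0,0],[0,0,0],[0,0,0],[0,0,0],[0,0,0],[0,0,0]]}' 5
python3 -m crank '{"dp":[[3,3,0],[3,3,0],[2,3,0],[2,3,0],[2,3,0],[2,3,0],[1,1,0],[0,0,0]],"delta_rot":[[0,0,0],[0,0,0],[0,0,0],[0,0,0],[0,0,0],[0,0,0],[0,0,0],[0,0,0]]}' 5
python3 - <<'E'
from h import *
for n in("top","side"): cv2.imwrite(f"pics/{n}6.png",ctrl.get_image(n))
np.set_printoptions(precision=4,suppress=True)
for n,rois in (("top",[(200,175,290,300),(380,195,450,280)]),("side",[(265,195,350,275),(275,310,365,435)])):
    im=cv2.imread(f"pics/{n}6.png")
    for roi in rois:
        for c,a,b in blobs(im,roi,(0,0,0),(180,255,55),60):
            print(n,c,a,onz(n,c,.112)[:2]); print([onz(n,(b[i]+b[i+1])/2,.112)[:2] for i in range(-1,3)])
E
```

```text
time: 7.65
position: [0.5746, 0.1178, 0.2345]
tool_rot: [-2.989, 0.964, -0.005]
ft_force: [0.4, -0.6, 0.1]
grip_width: 0.574
time: 8.45
position: [0.5839, -0.1271, 0.2313]
tool_rot: [2.987, -0.971, -0.003]
ft_force: [-0.3, -0.5, 0.3]
grip_width: 0.578
top [211.2995 228.2406] 187 [0.5732 0.1143]
[array([0.5673, 0.1182]), array([0.587 , 0.1398]), array([0.5801, 0.1117]), array([0.5604, 0.0901])]
top [406.7424 223.1667] 66 [ 0.5723 -0.2803]
[array([ 0.5672, -0.2748]), array([ 0.5815, -0.2706]), array([ 0.5794, -0.2854]), array([ 0.5651, -0.2896])]
side [326.3008 212.4323] 266 [0.5642 0.0698]
[array([0.5498, 0.0661]), array([0.565 , 0.1228]), array([0.5769, 0.0654]), array([0.5619, 0.0131])]
side [344.6853 329.8088] 251 [ 0.5859 -0.2682]
[array([ 0.5645, -0.2876]), array([ 0.5815, -0.2599]), array([ 0.6082, -0.2478]), array([ 0.5903, -0.2761])]
```

View pics/top6.png

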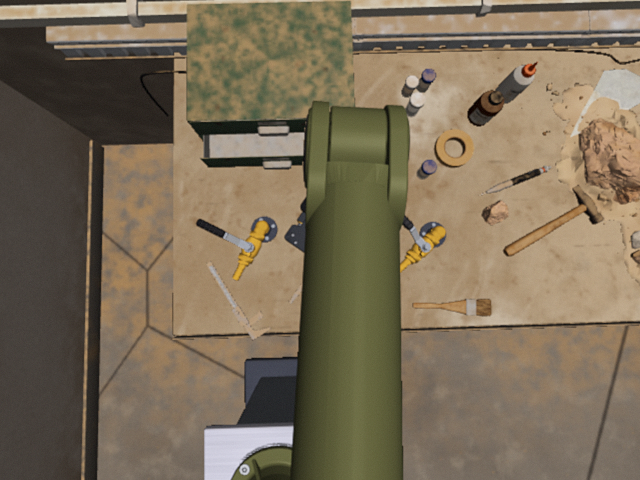

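View pics/side6.png

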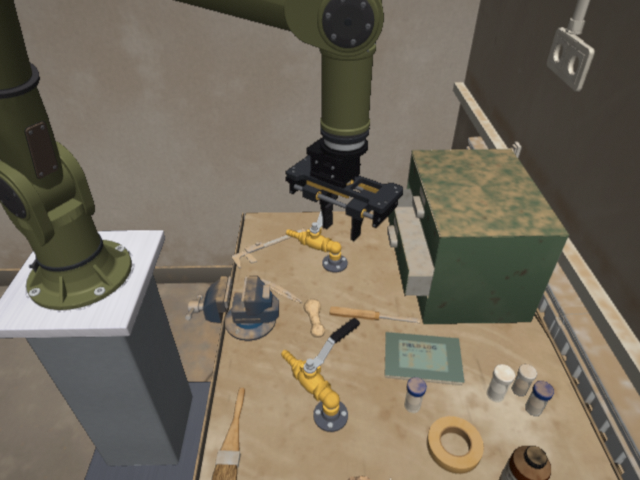

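```bash
python3 -m crank '{"dp":[[0,0,0],[0,0,0],[0,0,0],[0,0,0],[0,0,0],[0,0,0],[0,0,0],[0,0,0]],"delta_rot":[[0,0,0],[0,0,0],[0,0,0],[0,0,0],[0,0,0],[0,0,0],[0,0,0],[0,0,0]]}'
python3 -c "
from bench import ctrl
s=ctrl.get_state();print(s['time'],abs(s['qd']).max(),s['ft_force'])
print(ctrl.close_job())"
```

```text
time: 9.35
position: [0.5844, -0.1244, 0.2325]
tool_rot: [2.99, -0.964, -0.0]
ft_force: [0.4, 0.3, 0.6]
grip_width: 0.575
9.35 0.002339922176006545 [0.42583928 0.32529216 0.55404747]
the job is handed in; nothing more can be done
None
```

I shut tap A, the left tap that had been left open, and handed the job in at 9.35 s. I lowered the open jaws over its sleeve, carried the lever about a quarter turn clockwise and pressed it against its stop, where the force rose to about 12 N. Then I backed off, rose and moved away.

**Tap A:** Seen from above at the end, its lever lies at 61.8°, and square across the pipe is 62.3°. The lever turned only about 86° by the pictures, not 90°. I put that down to measuring error or the lever not having started fully open, and it is within the 10° allowed.

**Tap B:** Its sleeve measured the same in the side view before and after (0.586, -0.268), so it did not move. The final top view of it was partly hidden by the arm, so I did not use that one.

**Robot:** It was still and clear of everything, with wrist force under 1 N.

**Not checked from the side:** The gripper hid lever A's sleeve in the final side picture, so its closing angle rests on the top view and the force at the stop.

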